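# Wedge the rocking pump plate firm

### The job

The aluminium pump mounting plate rocks because one of its four pads is worn low: press its corners with closed fingers, gently, to feel which corner gives way and rock the plate there, then push the red wedge under the plate's edge beside that corner until it is just snug, so that the plate sits level and no longer rocks. Let go of the wedge, and prove it by pressing the near left, near right, far right and far left corners, in that order, with about 8 N each (never more than 50 N) and holding each for a moment. Do not shove the plate about and leave the other things on the bench alone.

Things in the scene. Friction and masses are not known exactly. Their poses are not given: they have to be found in the camera images.
- plate: square aluminium mounting plate 170 x 170 x 10 mm, about 2 kg, low round boss in its middle (68 mm across, 8 mm high). Origin at the centre of its underside, z up, sides along x and y; -x is the side near the robot, +y left (turned at most 0.2 rad). It rests loose and level, underside 12 mm above the slab. The corner over the worn pad sinks about 3 mm under 2 to 4 N and comes back; the others are solid.
- slab: fixed dark steel slab under the plate, 270 (x) x 420 (y) x 8 mm, sides parallel to the plate's, origin at the centre of its underside on the bench (z = 0); the plate's top is thus 30 mm above the bench. Four black pads 18 mm square are glued on it, hidden under the plate, 72 mm to either side of both its centre lines: three 12 mm high, one (any) worn to 9 mm.
- wedge: red plastic wedge, 100 mm long, 24 mm wide, about 120 g, on the bench at either side of the slab. Origin on its underside at the middle of the thin tip edge; +x is the way the tip points, z up. The top face rises 1 in 6 from 4 mm at the tip to 15.7 mm 70 mm behind it; the rear 30 mm is a grip block 30 mm high.
- wedge_tip (a point): middle of the wedge's tip edge, 2 mm above its underside. Push the wedge, lying on the slab, in from the plate's left or right side, along the plate's y, its centre line 45 mm nearer or farther (plate x) than the plate's centre: there it clears the pads. It gets snug with the tip about 48 mm inside the plate's edge; 4 to 6 N of push is enough.
- wedge_grip (a point): centre of the wedge's grip block, 85 mm behind the tip, 22 mm above its underside; grip across the 24 mm width (the wedge's y)
- near_left (a point): point on the top face of the plate at its near left (-x, +y) corner, 15 mm in from both edges (plate frame); the place to press. Touch at 10 mm/s or less: touching at 20 mm/s knocks with about 50 N
- near_right (a point): point on the top face of the plate at its near right (-x, -y) corner, 15 mm in from both edges (plate frame); the place to press. Touch at 10 mm/s or less: touching at 20 mm/s knocks with about 50 N
- far_right (a point): point on the top face of the plate at its far right (+x, -y) corner, 15 mm in from both edges (plate frame); the place to press. Touch at 10 mm/s or less: touching at 20 mm/s knocks with about 50 N
- far_left (a point): point on the top face of the plate at its far left (+x, +y) corner, 15 mm in from both edges (plate frame); the place to press. Touch at 10 mm/s or less: touching at 20 mm/s knocks with about 50 N
- blank_flange: bystander: steel blank flange, 64 mm across, 18 mm high, origin under its centre
- reagent_bottle: bystander: white plastic bottle with blue cap, 60 mm across, 120 mm high, origin under its centre
- spanner: bystander: steel spanner lying on the bench, 180 mm long, origin under its middle
- beaker: bystander: clear beaker, 70 mm across, 85 mm high, origin under its centre
- seal_ring: bystander: black rubber ring, 52 mm across, 8 mm high, origin under its centre
- grease_jar: bystander: amber jar with black lid, 52 mm across, 50 mm high, origin under its centre
There are look-alikes about, which are no part of the job. There is more than one size of the plate; the job needs the smaller.

How it is judged (in metres and radians):
On the way, in this order (a step that is already met when the one before it is completed fails the run):
1. the plate is rocked: a corner is pressed down by the fingers until the plate tilts more than 0.015 rad (contact force between the fingers and plate above 1 N and angle between plate's own z axis and vertical above 0.015 rad), for 0.1 s.
2. the wedge is snug: it carries load (over 0.2 N) under the plate, which is level within 0.010 rad (contact force between wedge and plate above 0.2 N and angle between plate's own z axis and vertical below 0.01 rad), for 0.2 s.
3. the near left corner is pressed (over 4 N, within 40 mm of its point) and the plate stays level within 0.010 rad (contact force between the fingers and plate above 4 N and horizontal distance between the grasp point and near_left below 0.04 m and angle between plate's own z axis and vertical below 0.01 rad), for 0.2 s.
4. the near right corner is pressed (over 4 N, within 40 mm of its point) and the plate stays level within 0.010 rad (contact force between the fingers and plate above 4 N and horizontal distance between the grasp point and near_right below 0.04 m and angle between plate's own z axis and vertical below 0.01 rad), for 0.2 s.
5. the far right corner is pressed (over 4 N, within 40 mm of its point) and the plate stays level within 0.010 rad (contact force between the fingers and plate above 4 N and horizontal distance between the grasp point and far_right below 0.04 m and angle between plate's own z axis and vertical below 0.01 rad), for 0.2 s.
6. the far left corner is pressed (over 4 N, within 40 mm of its point) and the plate stays level within 0.010 rad (contact force between the fingers and plate above 4 N and horizontal distance between the grasp point and far_left below 0.04 m and angle between plate's own z axis and vertical below 0.01 rad), for 0.2 s.
At the end, for the whole second after the job is handed in: the plate lies still and level within 0.010 rad, less than 15 mm from where it was, with the tip of the wedge still under it and everything let go (angle between plate's own z axis and vertical below 0.01 rad and x of wedge_tip in the frame of plate between -0.085 and 0.085 m and y of wedge_tip in the frame of plate between -0.085 and 0.085 m and z of wedge_tip in the frame of plate below 0 m and linear speed of each of wedge, plate below 0.01 m/s and distance of plate from where it was at the start of the episode below 0.015 m); the robot touches nothing.
It fails at once if the fingers press on the plate with more than 50 N (contact force between the fingers and plate above 50 N).
It fails at once if the plate is shoved more than 15 mm (distance of plate from where it was at the start of the episode above 0.015 m).
It fails at once if a bystander is moved more than 20 mm (distance of any of blank_flange, reagent_bottle, spanner, beaker, seal_ring, grease_jar from where it was at the start of the episode above 0.02 m).
It also fails if it takes over 72 s, if anything falls off the work surface, if the arm or the gripper's body presses on something with over 40 N, if the wrist force passes 120 N, or if a joint passes its speed limit or range.

### The arm

A 6-joint arm with a two-finger parallel gripper is mounted at the origin on the work surface. World frame = base frame: x ahead of the robot, y to its left, z up, the work surface at z = 0. Lengths are in mm, angles in rad, forces in N, time in s.
With the tool pointing down it reaches from about 350 to 775 mm from the base axis. Payload 7.3 kg.
Tool frame: the origin (TCP) lies midway between the tips of the shut fingers; the grasp point (between the pads) lies 19 mm behind it (bot.hold_point_z is the distance from the TCP to the grasp point, in mm); z points along the fingers, y is the direction in which the jaws open and shut (so a half turn about z gives the same grasp; the last joint's range is limited). The gripper opens to 92 mm and grips with 3 to 60 N. Pads are 19 mm wide; open, the fingers measure 130 mm over their backs; the gripper's body (75 mm by 190 mm) begins 47 mm behind the grasp point.
Start: joints at [-1.479, 0.342, 1.524, -0, 1.275, -0.146], TCP at [123.693, -510.24, 226.741] pointing down, gripper open.
Joint ranges: [-2.53, 2.53], [-0.77, 2.02], [0.04, 2.7], [-1, 4.14], [0.28, 2.66], [-3.11, 3.11]. Speed limits (rad/s): [2.57, 2.57, 3.14, 3.14, 3.14, 3.14].

### API

Orientations are given as [roll, pitch, yaw] about the fixed x, y, z axes, in that order (R = Rz(yaw) Ry(pitch) Rx(roll)).
In Python, from plant import bot gives the robot as it stands.
- The arm moves only by the tool servo_tool, never from a script. Its argument "series" is a list of rows, each a list of 5 numbers: the opening, from 0 (shut) to 1 (fully open), then the shift along the tool's x, y, z each as a share of 50 mm, from -1 to 1, then the turn about the tool's z as a share of 90 degrees, from -1 to 1. In form: [[gripper, tx, ty, tz, spin], ...]. A call has 1 to 20 rows; each row shifts and turns the commanded pose from where the row before left it, along the tool's axes as they then stand; what a row does not reach is not made up. A row lasts 1/8 s, in which the tool goes at most 62.5 mm and 10.7 degrees, less where a joint would pass 70% of its speed; a pose out of reach is approached as far as the arm can. A call with a number of a shift or a turn outside -1 to 1 is refused whole. A call with a gripper value outside its range is refused whole. The fingers move at their own pace and stop on an object; the grip force is fixed at half the most. Time passes only in rows, so rows that do not move let the fingers close. It gives the time, the measured TCP pose, the force and the opening at its end, in the units of the state.
- bot.get_obs(): the state, without advancing time (a new reading comes with each control period).
- bot.capture(name): name is "side" or "top"; returns the picture (480x640x3 uint8, red, green, blue); there is no depth.
- bot.camera_model(name): a dict with "mtx" (3x3 intrinsics, pixels), "world_from_camera" (4x4, takes a point from camera to world coordinates). Camera axes: x right, y up, looking along -z (the intrinsics and any distortion apply to the point x, -y, -z); pixel columns grow to the right and rows downward; lengths in mm; the calibration is good to about 2 mm. A picture is of the moment at which its call begins. camera_model takes no time and is no camera call.
- bot.close_job(): hands the job in, once; it reports no verdict.
Trained networks look in the newest picture that a camera, given by its name, has taken for a name from the list of things; names that differ only in an ending like _2 or _b are one class to them, and where a whole thing is asked for, a point or a joint stands for the part that bears it (a point fixed in the world has none). Each returns a list of dicts, best first, with "p" (0 to 1); they miss things now and then, are a little off and sometimes report something else, mostly with a low value. They report only what shows in the picture. A call takes as long as a camera call. They do not tell look-alikes from the thing itself.
- bot.outline_of(camera, label): "mask" (480x640 bool, what is visible of it).
- bot.pinpoint(camera, label): "point" ([x, y, z] in mm, in the coordinates of the camera as it stood for that picture, good to about 4 mm: a listed point, or the origin of a listed thing).
The state is a dict: "time": time; "joint_positions": joint angles; "dq": joint speeds; "tau": joint torques, N m; "tool_pos": TCP position; "tcp_rot": TCP orientation; "contact_force": force on the tool from outside, world axes, zero at the start; "moment": the same for the moment, N m; "grip_width": finger opening in mm.
Only numpy, scipy, OpenCV 4.12 (cv2) and the standard library are available. Lean on these libraries where they do the work, as an engineer would, in place of code of your own. Each camera call takes 0.05 s, during which the arm holds its last target.

## Working session

There is one attempt and no reset: what is moved stays moved. The work goes in short steps, Python scripts to look and compute and a tool call to move; the robot and the scene stay as the last step left them, time stands still between calls to the robot, and variables do not carry over. Pictures are saved under pics/ and viewed, and the job is handed in when it is done.

Besides the shell and the picture viewer there is one more tool, called after "Request:" as a command line: name --pt "numbers of a row" for each row, then --argument value for the rest. servo_tool: Moves the arm, as the interface text tells. Shift numbers are shares of 50 mm and turn numbers shares of 90 degrees, none past 1 either way. Its arguments: {"type":"object","properties":{"series":{"type":"array"}},"required":["series"]}

```bash
ls; mkdir -p pics
cat > h.py <<'E'
import numpy as np, cv2
from plant import bot
np.set_printoptions(precision=2,suppress=True)
def snap(cam,fn):
    im=bot.capture(cam); cv2.imwrite('pics/'+fn,im[:,:,::-1]); return im
def w(cam,p):
    T=np.array(bot.camera_model(cam)['world_from_camera']); return (T@np.append(p,1))[:3]
def px2w(cam,uv,z):
    m=bot.camera_model(cam);K=np.array(m['mtx']);T=np.array(m['world_from_camera'])
    d=np.linalg.solve(K,np.array([uv[0],uv[1],1.]));d=T[:3,:3]@np.array([d[0],-d[1],-d[2]]);o=T[:3,3]
    return o+d*(z-o[2])/d[2]
def w2px(cam,P):
    m=bot.camera_model(cam);K=np.array(m['mtx']);T=np.linalg.inv(np.array(m['world_from_camera']))
    p=(T@np.append(P,1))[:3];q=K@np.array([p[0],-p[1],-p[2]]);return q[:2]/q[2]
E
python3 - <<'E'
from h import *
for c in('top','side'):
    snap(c,c+'1.png'); m=bot.camera_model(c); print(c,m.keys(),np.array(m['world_from_camera']),np.array(m['mtx']))
print(bot.get_obs(), bot.hold_point_z)
for l in ['plate','wedge','wedge_tip','wedge_grip','slab','near_left','near_right','far_right','far_left']:
    print(l,[(round(d['p'],2),w('top',d['point'])) for d in bot.pinpoint('top',l)])
E
```

```text
pics
top dict_keys(['mtx', 'world_from_camera']) [[   0.01    0.98   -0.19  282.88]
 [  -1.      0.01   -0.03    0.55]
 [  -0.03    0.19    0.98 1152.89]
 [   0.      0.      0.      1.  ]] [[437.47   0.   319.37]
 [  0.   437.47 248.46]
 [  0.     0.     1.  ]]
side dict_keys(['mtx', 'world_from_camera']) [[ -0.96   0.21  -0.21 251.71]
 [ -0.29  -0.67   0.68 857.79]
 [  0.     0.71   0.7  926.74]
 [  0.     0.     0.     1.  ]] [[533.73   0.   323.97]
 [  0.   533.73 244.86]
 [  0.     0.     1.  ]]
{'time': 0.1, 'joint_positions': array([-1.48,  0.34,  1.52, -0.  ,  1.28, -0.15]), 'dq': array([-0., -0., -0., -0., -0., -0.]), 'tau': array([  0.  , -43.2 , -24.47,   0.07,   0.05,  -0.  ]), 'tool_pos': array([ 123.64, -509.85,  226.13]), 'tcp_rot': array([-3.14, -0.  ,  0.24]), 'contact_force': array([ 0.52, -0.78,  0.3 ]), 'moment': array([-0.01,  0.04,  0.02]), 'grip_width': 91.5274832079323} 18.8
plate [(0.89, array([201.92, 320.45,   2.51])), (0.63, array([561.74, -19.97,  21.06])), (0.18, array([509.01, 354.19,  -0.95]))]
wedge [(0.56, array([510.4 , 354.72,  -1.27]))]
wedge_tip [(0.59, array([512.16, 356.2 ,  -3.53])), (0.38, array([509.05, 353.33,   1.48]))]
wedge_grip [(0.66, array([423.9 , 351.63,  20.67]))]
slab []
near_left [(0.96, array([278.31, 426.25,  11.11])), (0.81, array([501.92,  55.42,  27.8 ]))]
near_right [(0.59, array([ 91.68, 404.16,   6.64])), (0.59, array([508.69, 354.15,  -3.46])), (0.57, array([486.47, -80.52,  27.14]))]
far_right [(0.86, array([116.14, 215.74,  12.39])), (0.84, array([619.51, -98.77,  28.9 ])), (0.5, array([502.09,  57.15,  26.86])), (0.47, array([687.73, 363.03,  -2.31])), (0.46, array([487.51, -79.05,  29.02]))]
far_left [(0.84, array([308.2 , 239.35,  11.03])), (0.22, array([574.45, 470.84,  -3.29]))]
```

View pics/top1.png

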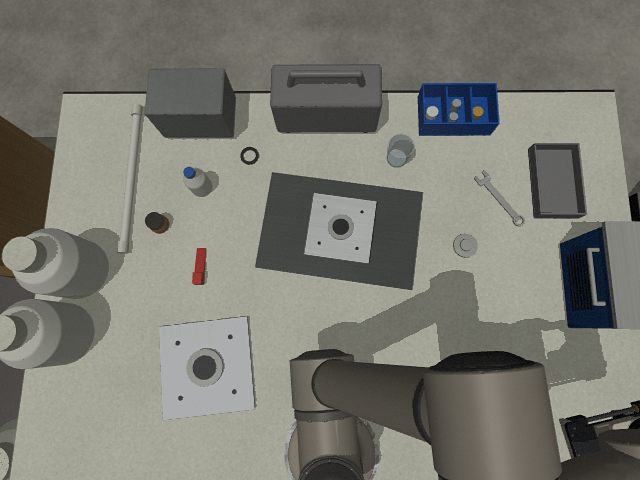

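View pics/side1.png

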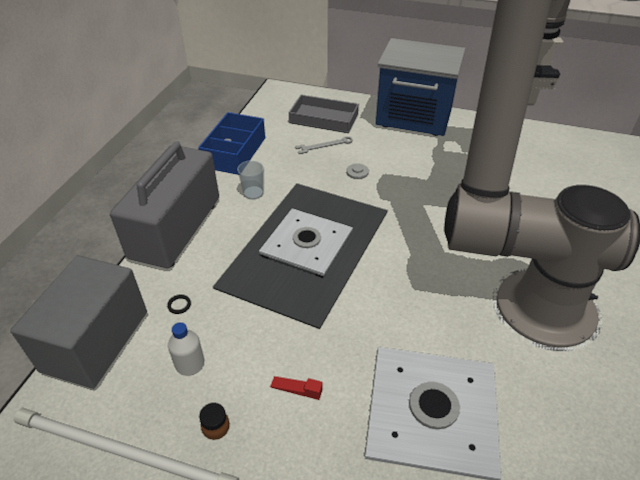

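The small plate lies on the dark slab around top px (340,228), turned slightly. The larger look-alike is at (207,367). The red wedge is at (200,267) with its tip pointing away from the robot, left of the slab. I'll measure the outlines precisely.

```bash
cat > m.py <<'E'
from h import *
from scipy.optimize import least_squares
a=cv2.imread('pics/top1.png');b=cv2.imread('pics/side1.png')
def quad(im,mask):
    cs,_=cv2.findContours(mask.astype(np.uint8),cv2.RETR_EXTERNAL,cv2.CHAIN_APPROX_NONE)
    c=max(cs,key=cv2.contourArea);h=cv2.convexHull(c)
    for e in np.linspace(2,20,40):
        q=cv2.approxPolyDP(h,e,True)
        if len(q)<=4:break
    q=q[:,0].astype(float)
    # refine: fit lines to contour pts
    pts=c[:,0].astype(float);L=[]
    for i in range(4):
        p,r=q[i],q[(i+1)%4];d=(r-p)/np.linalg.norm(r-p);n=np.array([-d[1],d[0]])
        t=(pts-p)@d;s=(pts-p)@n;k=(abs(s)<3)&(t>6)&(t<np.linalg.norm(r-p)-6)
        vx,vy,x,y=cv2.fitLine(pts[k].astype(np.float32),cv2.DIST_HUBER,0,.01,.01).ravel();L.append(np.cross([x,y,1],[x+vx,y+vy,1]))
    Q=[]
    for i in range(4):
        x=np.cross(L[i-1],L[i]);Q.append(x[:2]/x[2])
    return np.array(Q)
def rgn(im,box,f):
    g=cv2.cvtColor(im,cv2.COLOR_BGR2GRAY);m=np.zeros(g.shape,bool);x0,y0,x1,y1=box;m[y0:y1,x0:x1]=f(g)[y0:y1,x0:x1]
    return cv2.morphologyEx(m.astype(np.uint8),cv2.MORPH_CLOSE,np.ones((5,5)))
for cam,im,bp,bs in(('top',a,(296,185,385,270),(250,168,430,295)),('side',b,(255,205,357,278),(212,180,392,330))):
    q=quad(im,rgn(im,bp,lambda g:g>140));W=np.array([px2w(cam,u,30) for u in q])
    print(cam,'plate px',q,'\n',W,'mean',W.mean(0),'sides',np.linalg.norm(W-np.roll(W,-1,0),axis=1),[np.arctan2(*(x)[1::-1]) for x in (np.roll(W,-1,0)-W)])
    q=quad(im,rgn(im,bs,lambda g:g<100));W=np.array([px2w(cam,u,8) for u in q])
    print(cam,'slab px',q,'\n',W,'mean',W.mean(0),'sides',np.linalg.norm(W-np.roll(W,-1,0),axis=1),[np.arctan2(*(x)[1::-1]) for x in (np.roll(W,-1,0)-W)])
    hsv=cv2.cvtColor(im,cv2.COLOR_BGR2HSV);m=((hsv[...,0]<8)|(hsv[...,0]>172))&(hsv[...,1]>130)&(hsv[...,2]>60)
    n,lab,st,ce=cv2.connectedComponentsWithStats(m.astype(np.uint8));i=1+np.argmax(st[1:,4]);print('red',st[i],ce[i])
    c,_=cv2.findContours((lab==i).astype(np.uint8),0,2);r=cv2.minAreaRect(c[0]);print(cv2.boxPoints(r))
    cv2.imwrite(f'pics/{cam}_w.png',cv2.resize(im[230:300,170:230] if cam=='top' else im[365:410,260:335],None,fx=8,fy=8,interpolation=cv2.INTER_CUBIC))
E
python3 m.py
python3 - <<'E'
from h import *
for l in ['plate','wedge','wedge_tip','wedge_grip','slab','near_left','near_right','far_right','far_left','blank_flange','beaker']:
    print(l,[(round(d['p'],2),w('side',d['point'])) for d in bot.pinpoint('side',l)])
E
```

```text
top plate px [[314.02 193.19]
 [375.25 201.39]
 [367.42 262.2 ]
 [304.42 253.37]] 
 [[ 656.55   49.21   30.  ]
 [ 634.35 -114.44   30.  ]
 [ 469.93  -92.24   30.  ]
 [ 491.93   71.83   30.  ]] mean [563.19 -21.41  30.  ] sides [165.15 165.91 165.54 166.17] [np.float64(-1.7056309031434205), np.float64(3.0073507396652284), np.float64(1.4375323150891823), np.float64(-0.13654375280547143)]
top slab px [[272.04 172.24]
 [422.2  192.17]
 [411.67 289.26]
 [255.06 266.52]] 
 [[ 724.14  167.57    8.  ]
 [ 667.97 -244.39    8.  ]
 [ 403.13 -208.47    8.  ]
 [ 459.45  203.88    8.  ]] mean [563.67 -20.35   8.  ] sides [415.77 267.27 416.18 267.16] [np.float64(-1.7062911562604943), np.float64(3.006794567832989), np.float64(1.4350415592011623), np.float64(-0.1363309601776005)]
red [192 248  14  36 322] [198.83 265.53]
[[191.46 282.76]
 [197.14 246.76]
 [206.59 248.25]
 [200.91 284.25]]
side plate px [[291.9  208.44]
 [351.83 227.3 ]
 [323.47 272.42]
 [259.28 250.2 ]] 
 [[ 633.61 -115.86   30.  ]
 [ 468.04  -92.43   30.  ]
 [ 490.7    72.93   30.  ]
 [ 656.81   49.82   30.  ]] mean [562.29 -21.38 
[... 958 characters left out ...]
slab []
near_left [(0.85, array([286.17, 428.59,  14.24])), (0.71, array([502.96,  57.39,  28.9 ]))]
near_right [(0.87, array([481.83, -81.74,  33.82])), (0.71, array([ 92.41, 402.43,  10.78])), (0.57, array([507.15, 352.45,  -0.9 ]))]
far_right [(0.97, array([120.63, 214.58,  13.28])), (0.76, array([622.41, -98.87,  29.03])), (0.46, array([ 766.85, -176.92,   -0.96]))]
far_left [(0.64, array([640.26,  41.85,  35.  ])), (0.61, array([304.01, 237.04,  16.42]))]
blank_flange [(0.68, array([ 519.2 , -359.89,   -2.09])), (0.63, array([506.26, 355.77,   4.45]))]
beaker [(0.57, array([ 768.7 , -174.4 ,    2.56])), (0.46, array([424.98, 353.9 ,  20.79])), (0.41, array([ 650.24, -457.31,    3.16]))]
```

Request:
servo_tool --pt "0 0.75 -0.55 0 0" --pt "0 0.75 -0.55 0 0" --pt "0 0.75 -0.55 0 0" --pt "0 0.75 -0.55 0 0" --pt "0 0.75 -0.55 0 0" --pt "0 0.75 -0.55 0 0" --pt "0 0.75 -0.55 0 0" --pt "0 0.75 -0.55 0 0" --pt "0 0.75 -0.55 0 0" --pt "0 0.75 -0.55 0 0" --pt "0 0.75 -0.55 0 0" --pt "0 0.75 -0.55 0 0" --pt "0 0 0 0.44 -0.095" --pt "0 0 0 0.44 -0.095" --pt "0 0 0 0.44 -0.095" --pt "0 0 0 0.44 -0.095" --pt "0 0 0 0.44 -0.095" --pt "0 0 0 0.44 -0.095" --pt "0 0 0 0.44 -0.095" --pt "0 0 0 0.3 -0.095"

```text
time: 3.6
tool_pos: [483.1, -83.5, 56.8]
tcp_rot: [-3.141, -0.0, 1.436]
contact_force: [0.2, -0.3, -0.0]
grip_width: 0.2
```

```bash
cat > s.py <<'E'
from h import *
import sys
C=np.array([562.5,-21.5]);th=-0.137
px=np.array([np.cos(th),np.sin(th)]);py=np.array([-np.sin(th),np.cos(th)])
def P(x,y): return C+x*px+y*py
def toP(p): d=np.array(p[:2])-C; return np.array([d@px,d@py])
def tooldelta(target):  # world xyz -> tool axes mm
    o=bot.get_obs();from scipy.spatial.transform import Rotation as R
    M=R.from_euler('xyz',o['tcp_rot']).as_matrix()
    return M.T@(np.array(target)-o['tool_pos'])
if __name__=='__main__':
    o=bot.get_obs();print(o['time'],o['tool_pos'],o['tcp_rot'],'F',o['contact_force'],'plate xy',toP(o['tool_pos']),'gw',o['grip_width'],'q',o['joint_positions'])
    if len(sys.argv)>3:
        t=np.append(P(float(sys.argv[1]),float(sys.argv[2])),float(sys.argv[3]));d=tooldelta(t);print('delta tool',d,'shares',d/50)
E
python3 s.py -70 -70 34
```

```text
3.6 [483.06 -83.46  56.8 ] [-3.14 -0.    1.44] F [ 0.16 -0.28 -0.04] plate xy [-70.23 -72.23] gw 0.2345273039419813 q [-0.33  0.49  1.83 -0.    0.82 -0.19]
delta tool [ 2.23  0.26 22.8 ] shares [0.04 0.01 0.46]
```

Request:
servo_tool --pt "0 0.04 0 0.2 0" --pt "0 0 0 0.15 0" --pt "0 0 0 0.06 0" --pt "0 0 0 0.02 0" --pt "0 0 0 0.02 0"

```text
time: 4.22
tool_pos: [483.8, -81.7, 35.5]
tcp_rot: [3.141, 0.0, 1.431]
contact_force: [0.4, -0.2, 0.5]
grip_width: 0.2
```

Request:
servo_tool --pt "0 0 0 0.02 0" --pt "0 0 0 0.02 0" --pt "0 0 0 0.02 0"

```text
time: 4.6
tool_pos: [483.6, -81.6, 32.2]
tcp_rot: [3.142, 0.0, 1.432]
contact_force: [0.7, -0.5, 0.2]
grip_width: 0.2
```

Request:
servo_tool --pt "0 0 0 0.02 0"

```text
time: 4.72
tool_pos: [483.6, -81.6, 31.2]
tcp_rot: [3.142, 0.0, 1.432]
contact_force: [0.6, 0.4, -0.4]
grip_width: 0.7
```

Request:
servo_tool --pt "0 0 0 0.02 0"

```text
time: 4.85
tool_pos: [483.6, -81.6, 30.2]
tcp_rot: [3.142, 0.0, 1.432]
contact_force: [-1.3, -0.2, 9.4]
grip_width: 0.5
```

Request:
servo_tool --pt "0 0 0 0.01 0"

```text
time: 4.97
tool_pos: [483.6, -81.6, 30.2]
tcp_rot: [3.141, 0.0, 1.432]
contact_force: [-2.8, 0.6, 9.9]
grip_width: 0.4
```

Request:
servo_tool --pt "0 0 0 -0.1 0" --pt "0 0 0.5 0 0" --pt "0 0 0.8 0 0" --pt "0 0 0.9 0 0" --pt "0 0 0.6 0 0" --pt "0 0 0 0.02 0" --pt "0 0 0 0.02 0"

```text
time: 5.85
tool_pos: [621.0, -100.7, 32.2]
tcp_rot: [-3.14, -0.0, 1.432]
contact_force: [-0.7, 0.6, -0.8]
grip_width: 0.4
```

Request:
servo_tool --pt "0 0 0 0.02 0"

```text
time: 5.98
tool_pos: [621.1, -100.8, 31.6]
tcp_rot: [-3.14, -0.0, 1.432]
contact_force: [0.3, 0.2, 0.2]
grip_width: 0.8
```

Request:
servo_tool --pt "0 0 0 0.02 0"

```text
time: 6.1
tool_pos: [621.6, -100.9, 30.8]
tcp_rot: [-3.141, 0.0, 1.432]
contact_force: [-0.3, -0.5, 0.7]
grip_width: 0.5
```

Request:
servo_tool --pt "0 0 0 0.02 0"

```text
time: 6.22
tool_pos: [622.0, -101.0, 29.9]
tcp_rot: [-3.142, 0.0, 1.432]
contact_force: [-0.6, -0.4, 0.1]
grip_width: 0.4
```

Request:
servo_tool --pt "0 0 0 0.01 0"

```text
time: 6.35
tool_pos: [622.0, -101.0, 29.3]
tcp_rot: [-3.141, 0.0, 1.432]
contact_force: [-0.6, 1.2, 1.4]
grip_width: 0.0
```

Request:
servo_tool --pt "0 0 0 0.02 0"

```text
time: 6.48
tool_pos: [622.2, -101.1, 28.4]
tcp_rot: [3.142, 0.0, 1.432]
contact_force: [-0.3, -1.1, 1.3]
grip_width: 0.4
```

Request:
servo_tool --pt "0 0 0 0.02 0"

```text
time: 6.6
tool_pos: [622.3, -101.1, 27.6]
tcp_rot: [3.141, 0.0, 1.432]
contact_force: [-3.3, 0.2, 10.0]
grip_width: 0.6
```

Request:
servo_tool --pt "0 0 0 0.005 0" --pt "0 0 0 0 0"

```text
time: 6.85
tool_pos: [622.2, -101.1, 27.6]
tcp_rot: [3.141, 0.0, 1.432]
contact_force: [-2.7, -0.2, 6.2]
grip_width: 0.2
```

Run:
```python
from h import *
print(bot.get_obs()['contact_force'])
snap('side','side2.png')
```

```text
[-2.75 -0.18  6.21]
```

View pics/top_w.png

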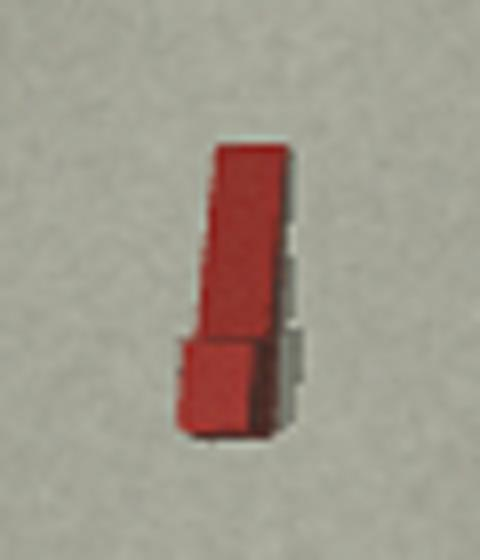

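```bash
cat > wf.py <<'E'
from h import *
from scipy.optimize import least_squares
# fit wedge silhouette in both images: (x,y,yaw) by IoU/ soft area
V=[]
for y in(-12,12):
    V+=[(0,y,0),(0,y,4),(-70,y,15.7),(-70,y,30),(-100,y,30),(-100,y,0),(-70,y,0)]
V=np.array(V,float)
# two convex parts
A=[i for i in range(14) if V[i,0]>=-70 and V[i,2]<16]; B=[i for i in range(14) if V[i,0]<=-70]
B+= []
S=8
def masks(cam,p,box):
    c,s=np.cos(p[2]),np.sin(p[2]);x0,y0,x1,y1=box
    W=np.c_[p[0]+c*V[:,0]-s*V[:,1],p[1]+s*V[:,0]+c*V[:,1],V[:,2]]
    q=np.array([w2px(cam,X) for X in W])
    m=np.zeros(((y1-y0)*S,(x1-x0)*S),np.uint8)
    for I in(A,B):
        h=cv2.convexHull(((q[I]-[x0,y0]+.5)*S).astype(np.float32)).astype(np.int32);cv2.fillConvexPoly(m,h,1)
    return cv2.resize(m.astype(np.float32),(x1-x0,y1-y0),interpolation=cv2.INTER_AREA)
boxes={'top':(170,230,230,300),'side':(260,365,335,410)}
obs={}
for cam in boxes:
    im=cv2.imread(f'pics/{cam}1.png').astype(float);x0,y0,x1,y1=boxes[cam];im=im[y0:y1,x0:x1]
    r=im[...,2]-.5*(im[...,0]+im[...,1]); obs[cam]=np.clip(im[...,2]-im[...,1],0,None)
    hsv=cv2.cvtColor(im.astype(np.uint8),cv2.COLOR_BGR2HSV); sat=hsv[...,1].astype(float)
    obs[cam]=np.clip((sat-40)/(170-40),0,1)
def cost(p,cams):
    return sum(((masks(c,p,boxes[c])-obs[c])**2).sum() for c in cams)
from scipy.optimize import minimize
for cams in(['top'],['side'],['top','side']):
    best=None
    for yaw in(-.1,.05,.15):
        r=minimize(cost,[509,354,yaw],args=(cams,),method='Nelder-Mead',options=dict(initial_simplex=[[509,354,yaw],[515,354,yaw],[509,359,yaw],[509,354,yaw+.08]],xatol=.05,fatol=.01))
        if best is None or r.fun<best.fun:best=r
    x=best.x;print(cams,x,best.fun,'grip',x[:2]-85*np.array([np.cos(x[2]),np.sin(x[2])]))
E
python3 wf.py
```

```text
Traceback (most recent call last):
  File "wf.py", line 33, in <module>
    r=minimize(cost,[509,354,yaw],args=(cams,),method='Nelder-Mead',options=dict(initial_simplex=[[509,354,yaw],[515,354,yaw],[509,359,yaw],[509,354,yaw+.08]],xatol=.05,fatol=.01))
  File "wf.py", line 28, in cost
    return sum(((masks(c,p,boxes[c])-obs[c])**2).sum() for c in cams)
  File "wf.py", line 28, in <genexpr>
    return sum(((masks(c,p,boxes[c])-obs[c])**2).sum() for c in cams)
                 ~~~~~^^^^^^^^^^^^^^
  File "wf.py", line 15, in masks
    q=np.array([w2px(cam,X) for X in W])
                ~~~~^^^^^^^
  File "h.py", line 13, in w2px
    m=bot.camera_model(cam);K=np.array(m['mtx']);T=np.linalg.inv(np.array(m['world_from_camera']))
ValueError: time passes only in moves, steps and waits
```

```bash
python3 - <<'E'
s=open('h.py').read()
s=s.replace("def snap","_c={}\ndef CM(c):\n    if c not in _c:_c[c]=bot.camera_model(c)\n    return _c[c]\ndef snap").replace("m=bot.camera_model(cam)","m=CM(cam)").replace("T=np.array(bot.camera_model(cam)","T=np.array(CM(cam)")
open('h.py','w').write(s)
E
python3 wf.py; python3 -c "
from h import *
print(bot.get_obs()['time'])"
```

```text
['top'] [510.54 354.17   0.02] 18.312341611963756 grip [425.56 352.55]
['side'] [510.92 353.59   0.01] 30.453502392289202 grip [425.93 353.03]
['top', 'side'] [510.98 353.86   0.01] 48.942988685743344 grip [425.99 352.62]
6.9
```

Request:
servo_tool --pt "0 0 0 -0.1 0" --pt "0 0 0 -0.7 0" --pt "0 0 0 -0.9 0" --pt "0.6 0.77 -0.47 0 0" --pt "0.6 0.77 -0.47 0 0" --pt "0.6 0.77 -0.47 0 0" --pt "0.6 0.77 -0.47 0 0" --pt "0.6 0.77 -0.47 0 0" --pt "0.6 0.77 -0.47 0 0" --pt "0.6 0.77 -0.47 0 0" --pt "0.6 0.77 -0.47 0 0" --pt "0.6 0.77 -0.47 0 0" --pt "0.6 0.77 -0.47 0 0" --pt "0.6 0.77 -0.47 0 0" --pt "0.6 0 0 0 0.1" --pt "0.6 0 0 0 0.1" --pt "0.6 0 0 0 0.1" --pt "0.6 0 0 0 0.1" --pt "0.6 0 0 0 0.1" --pt "0.6 0 0 0 0.1"

```text
time: 9.4
tool_pos: [425.0, 354.4, 112.0]
tcp_rot: [-3.142, -0.0, 0.484]
contact_force: [-0.9, -0.1, -0.1]
grip_width: 55.2
```

Request:
servo_tool --pt "0.6 0 0 0.2 0.1" --pt "0.6 0 0 0.2 0.1" --pt "0.6 0 0 0.2 0.1" --pt "0.6 0 0 0 0"

```text
time: 9.9
tool_pos: [424.6, 354.1, 81.3]
tcp_rot: [3.141, 0.001, 0.019]
contact_force: [-0.5, -0.2, 1.3]
grip_width: 54.9
```

Run:
```python
from h import *
import s
o=bot.get_obs();print(o['tool_pos'],o['tcp_rot'],o['joint_positions'])
d=s.tooldelta([425.9,352.7,6]);print(d,d/50)
snap('top','top3.png');snap('side','side3.png')
```

```text
[424.56 354.1   81.3 ] [3.14 0.   0.02] [0.56 0.55 1.63 0.   0.96 2.11]
[ 1.41  1.36 75.29] [0.03 0.03 1.51]
```

Request:
servo_tool --pt "0.6 0.03 0.03 0.5 0" --pt "0.6 0 0 0.5 0" --pt "0.6 0 0 0.3 0" --pt "0.6 0 0 0.15 0" --pt "0.6 0 0 0.05 0" --pt "0.6 0 0 0 0"

```text
time: 10.75
tool_pos: [426.8, 353.0, 7.4]
tcp_rot: [-3.141, -0.001, 0.018]
contact_force: [0.3, -0.2, 0.1]
grip_width: 54.9
```

Run:
```python
from h import *
a=snap('side','side4.png')
cv2.imwrite('pics/side4c.png',cv2.resize(a[300:440,220:400,::-1],None,fx=4,fy=4))
```

```text
(no output)
```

View pics/side4c.png

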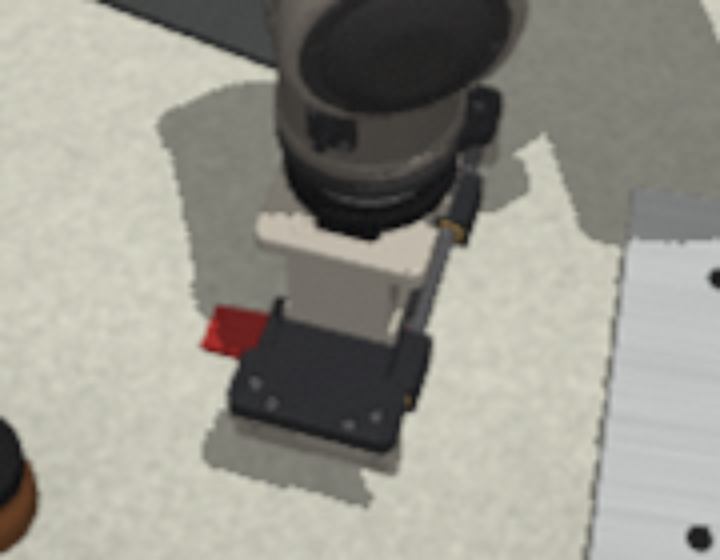

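The gripper straddles the wedge, with the red tip at crop px (230,330) sticking out ahead of it. Next I close the fingers.

Request:
servo_tool --pt "0.15 0 0 0 0" --pt "0.15 0 0 0 0" --pt "0.15 0 0 0 0" --pt "0.15 0 0 0 0"

```text
time: 11.3
tool_pos: [426.5, 352.9, 7.0]
tcp_rot: [-3.142, -0.0, 0.018]
contact_force: [0.5, 1.3, 0.3]
grip_width: 23.7
```

Request:
servo_tool --pt "0.15 0 0 -0.4 0" --pt "0.15 0 0 -0.9 0" --pt "0.15 0 0 -0.6 0" --pt "0.15 0.22 0.88 0 0" --pt "0.15 0.22 0.88 0 0" --pt "0.15 0.22 0.88 0 0" --pt "0.15 0.22 0.88 0 0" --pt "0.15 0.22 0.88 0 0" --pt "0.15 0.22 0.88 0 0" --pt "0.15 0.22 0.88 0 0" --pt "0.15 0.22 0.88 0 0" --pt "0.15 0.22 0.88 0 0" --pt "0.15 0.22 0.88 0 0" --pt "0.15 0.22 0.88 0 0" --pt "0.15 0.22 0.88 0 0" --pt "0.15 0.22 0.88 0 0" --pt "0.15 0 0 0 -0.1" --pt "0.15 0 0 0 -0.1" --pt "0.15 0 0 0 -0.1" --pt "0.15 0 0 0 -0.1"

```text
time: 13.8
tool_pos: [579.4, -216.5, 101.6]
tcp_rot: [-3.141, 0.0, 0.651]
contact_force: [0.3, -0.5, -1.8]
grip_width: 23.9
```

Request:
servo_tool --pt "0.15 0 0 0 -0.1" --pt "0.15 0 0 0.1 -0.1" --pt "0.15 0 0 0.2 -0.1" --pt "0.15 0 0 0.2 -0.1" --pt "0.15 0 0 0.2 -0.1" --pt "0.15 0 0 0 0"

```text
time: 14.55
tool_pos: [579.0, -216.2, 65.9]
tcp_rot: [-3.139, -0.001, 1.43]
contact_force: [0.1, -0.1, -1.3]
grip_width: 23.7
```

Run:
```python
from h import *
import s
o=bot.get_obs();print(o['tool_pos'],o['tcp_rot'],o['contact_force'],s.toP(o['tool_pos']))
d=s.tooldelta(np.append(s.P(45,-190),15));print(d,d/50)
snap('top','top5.png');snap('side','side5.png')
```

```text
[ 578.96 -216.2    65.9 ] [-3.14 -0.    1.43] [ 0.07 -0.06 -1.3 ] [  42.9  -190.62]
[ 0.59  2.22 50.89] [0.01 0.04 1.02]
```

View pics/side5.png

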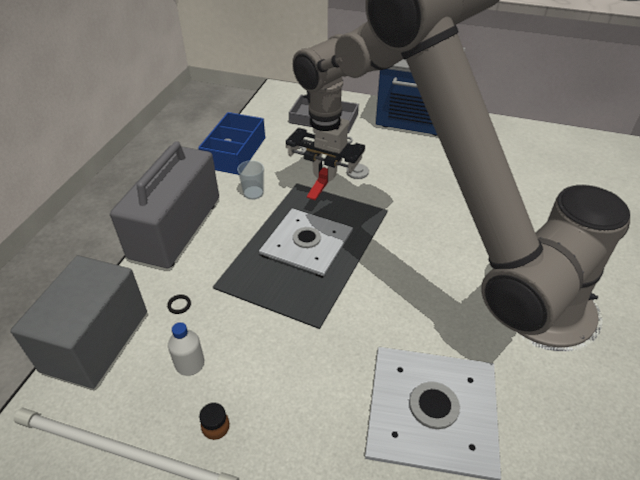

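View pics/top5.png

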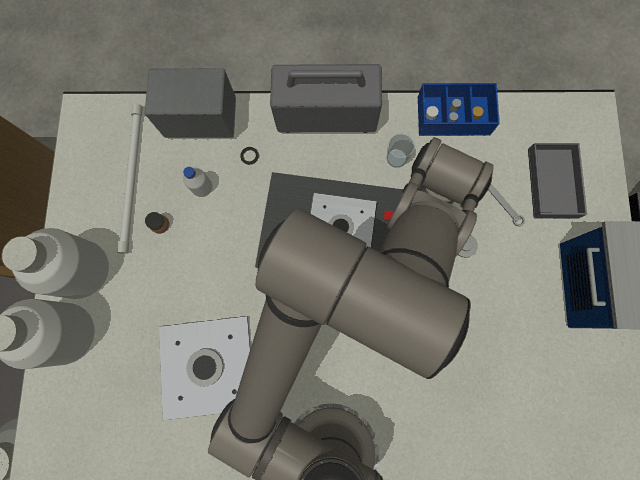

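Request:
servo_tool --pt "0.15 0.01 0.04 0.35 0" --pt "0.15 0 0 0.3 0" --pt "0.15 0 0 0.2 0" --pt "0.15 0 0 0.08 0" --pt "0.15 0 0 0.02 0" --pt "0.15 0 0 0.02 0"

```text
time: 15.4
tool_pos: [582.1, -216.5, 18.8]
tcp_rot: [3.141, 0.0, 1.432]
contact_force: [0.2, 0.2, -0.3]
grip_width: 23.6
```

Request:
servo_tool --pt "0.15 0 0 0.015 0"

```text
time: 15.52
tool_pos: [582.0, -216.4, 18.1]
tcp_rot: [3.141, 0.0, 1.432]
contact_force: [-0.3, 0.1, -1.0]
grip_width: 23.9
```

Request:
servo_tool --pt "0.15 0 0 0.015 0"

```text
time: 15.65
tool_pos: [581.9, -216.4, 17.2]
tcp_rot: [3.141, 0.0, 1.432]
contact_force: [0.1, 0.1, -1.4]
grip_width: 23.9
```

Request:
servo_tool --pt "0.15 0 0 0.015 0"

```text
time: 15.78
tool_pos: [581.8, -216.4, 16.3]
tcp_rot: [3.141, 0.0, 1.432]
contact_force: [0.5, 0.8, -0.9]
grip_width: 23.9
```

Request:
servo_tool --pt "0.15 0 0 0.015 0"

```text
time: 15.9
tool_pos: [581.8, -216.3, 15.5]
tcp_rot: [3.142, 0.0, 1.432]
contact_force: [0.2, -0.3, -2.0]
grip_width: 23.7
```

Request:
servo_tool --pt "0.15 0 0 0.01 0"

```text
time: 16.02
tool_pos: [581.7, -216.3, 15.0]
tcp_rot: [-3.142, 0.0, 1.432]
contact_force: [-1.4, 0.6, 3.1]
grip_width: 23.8
```

Request:
servo_tool --pt "0.15 0.1 0 -0.006 0" --pt "0.15 0.22 0 0 0" --pt "0.15 0.25 0 0 0" --pt "0.15 0.25 0 0 0" --pt "0.15 0.2 0 0 0" --pt "0.15 0.1 0 0 0" --pt "0.15 0.05 0 0 0"

```text
time: 16.9
tool_pos: [590.0, -158.1, 15.3]
tcp_rot: [3.142, 0.0, 1.432]
contact_force: [0.1, -0.5, -1.2]
grip_width: 23.5
```

```bash
python3 s.py 45 -122 15; python3 -c "
from h import *
a=snap('side','side6.png')
cv2.imwrite('pics/side6c.png',cv2.resize(a[150:300,230:400,::-1],None,fx=4,fy=4))"
```

```text
16.9 [ 589.97 -158.11   15.3 ] [3.14 0.   1.43] F [ 0.12 -0.49 -1.23] plate xy [  45.87 -131.58] gw 23.456853929937783 q [-0.39  0.72  1.51 -0.    0.91 -0.25]
delta tool [ 9.58 -0.88  0.3 ] shares [ 0.19 -0.02  0.01]
```

View pics/side6c.png

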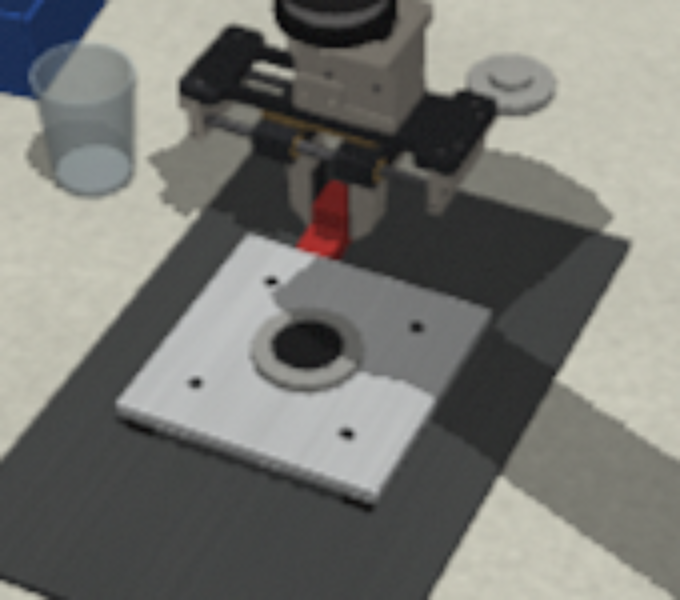

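Request:
servo_tool --pt "0.15 0.04 0 0.006 0" --pt "0.15 0.04 0 0.002 0" --pt "0.15 0.03 0 0 0"

```text
time: 17.32
tool_pos: [590.8, -153.2, 15.1]
tcp_rot: [3.141, 0.0, 1.431]
contact_force: [-0.6, -0.4, -0.1]
grip_width: 23.7
```

Request:
servo_tool --pt "0.15 0.03 0 0 0"

```text
time: 17.45
tool_pos: [591.0, -151.6, 15.0]
tcp_rot: [3.141, 0.0, 1.431]
contact_force: [-0.2, -1.1, 0.0]
grip_width: 24.3
```

Request:
servo_tool --pt "0.15 0.02 0 0 0"

```text
time: 17.58
tool_pos: [591.1, -150.5, 15.0]
tcp_rot: [3.141, 0.0, 1.432]
contact_force: [-0.7, -1.2, 1.2]
grip_width: 23.7
```

Request:
servo_tool --pt "0.15 0.02 0 0 0"

```text
time: 17.7
tool_pos: [591.3, -149.6, 15.0]
tcp_rot: [3.141, 0.0, 1.432]
contact_force: [-0.8, -0.6, 1.1]
grip_width: 23.8
```

Request:
servo_tool --pt "0.15 0.02 0 0 0"

```text
time: 17.82
tool_pos: [591.4, -148.6, 15.0]
tcp_rot: [3.141, 0.0, 1.432]
contact_force: [-0.2, -2.4, 1.9]
grip_width: 24.0
```

Request:
servo_tool --pt "0.15 0.02 0 0 0"

```text
time: 17.95
tool_pos: [591.5, -147.6, 15.0]
tcp_rot: [3.141, 0.0, 1.432]
contact_force: [-0.9, -1.1, 2.7]
grip_width: 24.0
```

Request:
servo_tool --pt "0.15 0.02 0 0 0"

```text
time: 18.08
tool_pos: [591.7, -146.8, 15.0]
tcp_rot: [3.141, 0.001, 1.432]
contact_force: [-0.8, -4.6, 1.7]
grip_width: 23.5
```

Request:
servo_tool --pt "0.15 0.02 0 0 0"

```text
time: 18.2
tool_pos: [591.8, -146.4, 15.0]
tcp_rot: [3.141, 0.001, 1.432]
contact_force: [-1.2, -7.2, 2.1]
grip_width: 23.9
```

Request:
servo_tool --pt "0.15 0.02 0 0 0"

```text
time: 18.32
tool_pos: [591.8, -146.0, 15.0]
tcp_rot: [3.141, 0.002, 1.432]
contact_force: [-4.0, -10.3, 1.8]
grip_width: 23.8
```

Request:
servo_tool --pt "0.15 -0.01 0 0 0" --pt "0.15 0 0 0 0"

```text
time: 18.58
tool_pos: [591.8, -146.0, 15.0]
tcp_rot: [3.141, 0.001, 1.432]
contact_force: [-0.2, -5.8, 3.6]
grip_width: 24.3
```

Request:
servo_tool --pt "0.4 0 0 0 0" --pt "0.4 0 0 0 0" --pt "0.4 0 0 0 0"

```text
time: 18.95
tool_pos: [591.6, -144.5, 14.6]
tcp_rot: [-3.141, -0.0, 1.432]
contact_force: [1.3, -0.1, -0.6]
grip_width: 36.6
```

```bash
python3 s.py -70 70 60; python3 -c "
from h import *
a=snap('side','side7.png')
cv2.imwrite('pics/side7c.png',cv2.resize(a[150:300,230:400,::-1],None,fx=4,fy=4))"
```

```text
18.95 [ 591.58 -144.54   14.61] [-3.14 -0.    1.43] F [ 1.34 -0.11 -0.56] plate xy [  45.61 -117.91] gw 36.55986421109474 q [-0.37  0.72  1.51  0.    0.91 -0.23]
delta tool [ 187.7  -116.01  -45.26] shares [ 3.75 -2.32 -0.91]
```

View pics/side7c.png

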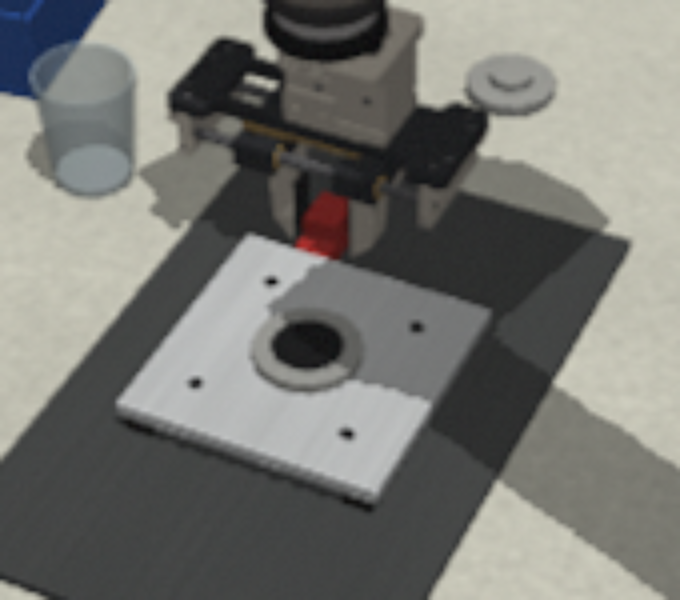

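Request:
servo_tool --pt "0.4 0 0 -0.3 0" --pt "0.4 0 0 -0.6 0" --pt "0.4 0 0 -0.5 0" --pt "0 0.75 -0.46 0 0" --pt "0 0.75 -0.46 0 0" --pt "0 0.75 -0.46 0 0" --pt "0 0.75 -0.46 0 0" --pt "0 0.75 -0.46 0 0" --pt "0 0 0 0.3 0" --pt "0 0 0 0.3 0" --pt "0 0 0 0.25 0" --pt "0 0 0 0.1 0" --pt "0 0 0 0 0"

```text
time: 20.62
tool_pos: [503.8, 56.1, 36.8]
tcp_rot: [-3.141, 0.0, 1.431]
contact_force: [0.1, -0.1, 0.5]
grip_width: 0.3
```

```bash
python3 s.py -70 70 34
python3 - <<'E'
from h import *
a=snap('side','side8.png')
cv2.imwrite('pics/side8c.png',cv2.resize(a[150:300,230:400,::-1],None,fx=4,fy=4))
E
```

```text
20.625 [503.84  56.07  36.79] [-3.14  0.    1.43] F [ 0.06 -0.07  0.47] plate xy [-68.71  68.83] gw 0.32891341819864767 q [-0.04  0.55  1.8  -0.    0.79  0.1 ]
delta tool [ 1.16 -1.29  2.79] shares [ 0.02 -0.03  0.06]
```

View pics/side8c.png

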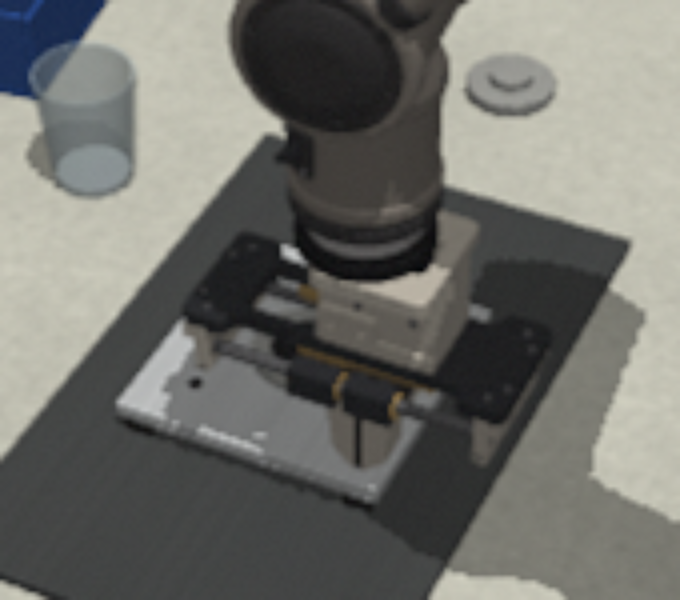

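Request:
servo_tool --pt "0 0 0 0.02 0" --pt "0 0 0 0.02 0" --pt "0 0 0 0.02 0" --pt "0 0 0 0.02 0"

```text
time: 21.18
tool_pos: [503.9, 56.7, 33.4]
tcp_rot: [3.141, 0.0, 1.432]
contact_force: [0.2, -0.6, -0.4]
grip_width: 0.5
```

Request:
servo_tool --pt "0 0 0 0.02 0"

```text
time: 21.3
tool_pos: [503.9, 56.7, 32.3]
tcp_rot: [-3.142, 0.0, 1.432]
contact_force: [0.6, 0.5, -0.0]
grip_width: 0.1
```

Request:
servo_tool --pt "0 0 0 0.02 0"

```text
time: 21.42
tool_pos: [503.9, 56.7, 31.3]
tcp_rot: [-3.142, 0.0, 1.432]
contact_force: [0.4, 0.6, -0.5]
grip_width: 0.2
```

Request:
servo_tool --pt "0 0 0 0.02 0"

```text
time: 21.55
tool_pos: [503.9, 56.6, 30.3]
tcp_rot: [3.142, 0.0, 1.432]
contact_force: [-0.2, -0.4, 1.8]
grip_width: 0.7
```

Request:
servo_tool --pt "0 0 0 0.005 0"

```text
time: 21.68
tool_pos: [503.9, 56.6, 30.3]
tcp_rot: [3.142, 0.0, 1.432]
contact_force: [-0.6, 0.3, 5.2]
grip_width: 0.4
```

Request:
servo_tool --pt "0 0 0 0 0"

```text
time: 21.8
tool_pos: [503.9, 56.6, 30.3]
tcp_rot: [3.141, 0.0, 1.432]
contact_force: [-0.5, -0.4, 4.1]
grip_width: 0.5
```

Request:
servo_tool --pt "0 0 0 0.01 0" --pt "0 0 0 0 0" --pt "0 0 0 0 0"

```text
time: 22.18
tool_pos: [503.9, 56.6, 30.2]
tcp_rot: [3.141, 0.0, 1.432]
contact_force: [-2.7, 0.5, 8.3]
grip_width: 0.4
```

Request:
servo_tool --pt "0 0 0 0 0" --pt "0 0 0 0 0"

```text
time: 22.42
tool_pos: [503.9, 56.6, 30.2]
tcp_rot: [3.141, 0.0, 1.432]
contact_force: [-2.5, -0.2, 7.9]
grip_width: 0.6
```

Request:
servo_tool --pt "0 0 0 -0.1 0" --pt "0 -0.5 -0.02 0 0" --pt "0 -0.8 0 0 0" --pt "0 -0.9 0 0 0" --pt "0 -0.6 0 0 0" --pt "0 0 0 0.02 0" --pt "0 0 0 0.02 0" --pt "0 0 0 0.02 0"

```text
time: 23.42
tool_pos: [483.5, -80.9, 31.5]
tcp_rot: [-3.141, -0.0, 1.433]
contact_force: [-0.2, 0.5, 0.1]
grip_width: 0.1
```

Request:
servo_tool --pt "0 0 0 0.02 0"

```text
time: 23.55
tool_pos: [483.5, -81.0, 30.5]
tcp_rot: [-3.141, 0.0, 1.433]
contact_force: [0.2, 0.1, 0.3]
grip_width: 0.6
```

Request:
servo_tool --pt "0 0 0 0.02 0"

```text
time: 23.68
tool_pos: [483.6, -81.1, 30.2]
tcp_rot: [3.142, -0.0, 1.432]
contact_force: [-4.1, 3.5, 16.0]
grip_width: 0.3
```

Request:
servo_tool --pt "0 0 0 0 0" --pt "0 0 0 0 0"

```text
time: 23.92
tool_pos: [483.6, -81.2, 30.2]
tcp_rot: [3.141, -0.0, 1.432]
contact_force: [-1.3, 2.2, 8.2]
grip_width: 0.5
```

Request:
servo_tool --pt "0 0 0 0 0" --pt "0 0 0 0 0"

```text
time: 24.18
tool_pos: [483.6, -81.1, 30.2]
tcp_rot: [3.141, -0.0, 1.432]
contact_force: [-0.3, 3.1, 7.8]
grip_width: 0.2
```

Request:
servo_tool --pt "0 0 0 -0.1 0" --pt "0 0 0.5 0 0" --pt "0 0 0.8 0 0" --pt "0 0 0.9 0 0" --pt "0 0 0.6 0 0" --pt "0 0 0 0.02 0" --pt "0 0 0 0.02 0" --pt "0 0 0 0.015 0"

```text
time: 25.18
tool_pos: [621.0, -101.0, 31.8]
tcp_rot: [-3.14, -0.0, 1.432]
contact_force: [-0.3, -0.2, 0.1]
grip_width: 0.8
```

Request:
servo_tool --pt "0 0 0 0.015 0"

```text
time: 25.3
tool_pos: [621.5, -101.2, 31.3]
tcp_rot: [-3.141, 0.0, 1.432]
contact_force: [-0.2, 0.2, 0.3]
grip_width: 0.4
```

Request:
servo_tool --pt "0 0 0 0.015 0"

```text
time: 25.42
tool_pos: [621.9, -101.3, 30.5]
tcp_rot: [-3.142, 0.0, 1.432]
contact_force: [0.3, 0.3, -0.3]
grip_width: 0.5
```

Request:
servo_tool --pt "0 0 0 0.01 0"

```text
time: 25.55
tool_pos: [622.0, -101.3, 30.3]
tcp_rot: [-3.142, 0.0, 1.432]
contact_force: [-2.4, -0.1, 5.8]
grip_width: 0.5
```

Solid at 30.3 mm, where it previously sank to 27.6. I'll add a bit more and hold.

Request:
servo_tool --pt "0 0 0 0.008 0" --pt "0 0 0 0 0"

```text
time: 25.8
tool_pos: [622.0, -101.3, 30.3]
tcp_rot: [3.142, 0.0, 1.432]
contact_force: [-1.8, -0.0, 6.1]
grip_width: 0.4
```

Request:
servo_tool --pt "0 0 0 0 0" --pt "0 0 0 0 0"

```text
time: 26.05
tool_pos: [622.0, -101.3, 30.2]
tcp_rot: [3.142, 0.0, 1.432]
contact_force: [-3.9, 0.9, 5.9]
grip_width: 0.4
```

Request:
servo_tool --pt "0 0 0 0.005 0" --pt "0 0 0 0 0" --pt "0 0 0 0 0"

```text
time: 26.42
tool_pos: [622.0, -101.3, 30.2]
tcp_rot: [3.141, 0.0, 1.432]
contact_force: [-4.2, -0.1, 8.0]
grip_width: 0.5
```

Request:
servo_tool --pt "0 0 0 -0.1 0" --pt "0 0.5 0 0 0" --pt "0 0.8 0 0 0" --pt "0 0.9 0 0 0" --pt "0 0.6 0 0 0" --pt "0 0 0 0.02 0" --pt "0 0 0 0.02 0" --pt "0 0 0 0.015 0"

```text
time: 27.42
tool_pos: [641.5, 36.1, 31.3]
tcp_rot: [-3.141, 0.0, 1.43]
contact_force: [0.0, -0.1, -0.3]
grip_width: 0.5
```

Request:
servo_tool --pt "0 0 0 0.015 0"

```text
time: 27.55
tool_pos: [641.5, 36.3, 30.6]
tcp_rot: [-3.142, 0.0, 1.43]
contact_force: [-0.6, 0.4, 0.6]
grip_width: 0.6
```

Request:
servo_tool --pt "0 0 0 0.015 0"

```text
time: 27.68
tool_pos: [641.6, 36.5, 30.3]
tcp_rot: [3.141, 0.001, 1.431]
contact_force: [-2.3, -1.9, 6.2]
grip_width: 0.4
```

Request:
servo_tool --pt "0 0 0 0.01 0"

```text
time: 27.8
tool_pos: [641.6, 36.5, 30.3]
tcp_rot: [3.141, 0.001, 1.431]
contact_force: [-3.5, -2.0, 7.3]
grip_width: 0.4
```

Request:
servo_tool --pt "0 0 0 0.004 0" --pt "0 0 0 0 0" --pt "0 0 0 0 0"

```text
time: 28.18
tool_pos: [641.6, 36.5, 30.3]
tcp_rot: [3.141, 0.001, 1.431]
contact_force: [-2.9, -2.7, 7.5]
grip_width: 0.8
```

Request:
servo_tool --pt "0 0 0 0 0" --pt "0 0 0 0 0"

```text
time: 28.42
tool_pos: [641.5, 36.5, 30.3]
tcp_rot: [3.141, 0.001, 1.431]
contact_force: [-3.0, -2.9, 6.7]
grip_width: 0.3
```

Request:
servo_tool --pt "0 0 0 -0.1 0" --pt "0 0 0 -0.6 0" --pt "0 0 0 -0.9 0" --pt "0 0 0 -0.9 0" --pt "0 0.7 -0.5 -0.3 0" --pt "0 0.7 -0.5 -0.2 0" --pt "0 0.7 -0.5 0 0" --pt "0 0.7 -0.5 0 0" --pt "0 0 0 0 0" --pt "0 0 0 0 0" --pt "0 0 0 0 0"

```text
time: 29.8
tool_pos: [562.5, 188.8, 179.2]
tcp_rot: [3.141, 0.0, 1.43]
contact_force: [-0.5, -0.2, -0.3]
grip_width: 0.4
```

```bash
python3 - <<'E'
from h import *
a=snap('side','side9.png');snap('top','top9.png')
cv2.imwrite('pics/side9c.png',cv2.resize(a[150:300,230:400,::-1],None,fx=4,fy=4))
E
sed -e "s/top1.png/top9.png/;s/side1.png/side9.png/" m.py > m2.py; python3 m2.py; python3 s.py
```

```text
top plate px [[332.7  195.6 ]
 [375.42 201.35]
 [367.66 261.  ]
 [351.05 261.  ]] 
 [[ 649.99   -0.99   30.  ]
 [ 634.48 -114.92   30.  ]
 [ 473.11  -92.9    30.  ]
 [ 472.74  -49.84   30.  ]] mean [557.58 -64.66  30.  ] sides [114.98 162.87  43.05 183.86] [np.float64(-1.7061392891664842), np.float64(3.005984837836645), np.float64(1.5792049357184113), np.float64(0.2689532672052392)]
top slab px [[250.   168.75]
 [422.06 192.38]
 [411.62 286.35]
 [250.   293.98]] 
 [[ 734.21  229.44    8.  ]
 [ 667.38 -243.98    8.  ]
 [ 410.74 -208.55    8.  ]
 [ 386.45  214.19    8.  ]] mean [549.69  -2.23   8.  ] sides [478.11 259.07 423.43 348.09] [np.float64(-1.7110339361857319), np.float64(3.004384480046857), np.float64(1.6281833954614313), np.float64(0.04382393918924872)]
red [374 212  21  13 209] [384.14 217.68]
[[373.6  221.8 ]
 [375.22 210.46]
 [394.26 213.18]
 [392.64 224.52]]
29.9 [562.4  188.88 179.08] [-3.14  0.    1.43] F [-0.94  0.01 -0.15] plate xy [-28.83 208.4 ] gw 0.6737755460709545 q [ 0.19  0.51  1.4  -0.    1.24  0.34]Traceback (most recent call last):
  File "m2.py", line 25, in <module>
    q=quad(im,rgn(im,bp,lambda g:g>140));W=np.array([px2w(cam,u,30) for u in q])
  File "m2.py", line 16, in quad
    vx,vy,x,y=cv2.fitLine(pts[k].astype(np.float32),cv2.DIST_HUBER,0,.01,.01).ravel();L.append(np.cross([x,y,1],[x+vx,y+vy,1]))
              ~~~~~~~~~~~^^^^^^^^^^^^^^^^^^^^^^^^^^^^^^^^^^^^^^^^^^^^^^^^^^^^
cv2.error: OpenCV(4.12.0) /io/opencv/modules/imgproc/src/linefit.cpp:50: error: (-215:Assertion failed) count > 0 in function 'fitLine2D_wods'
```

View pics/side9c.png

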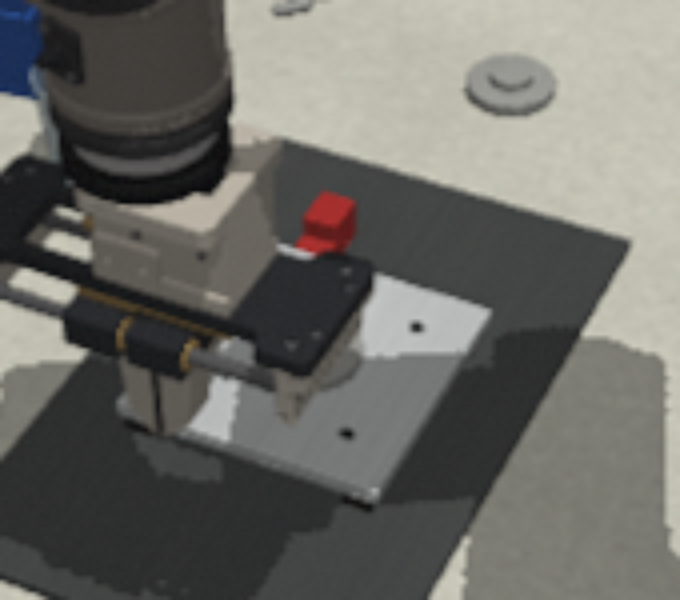

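View pics/top9.png

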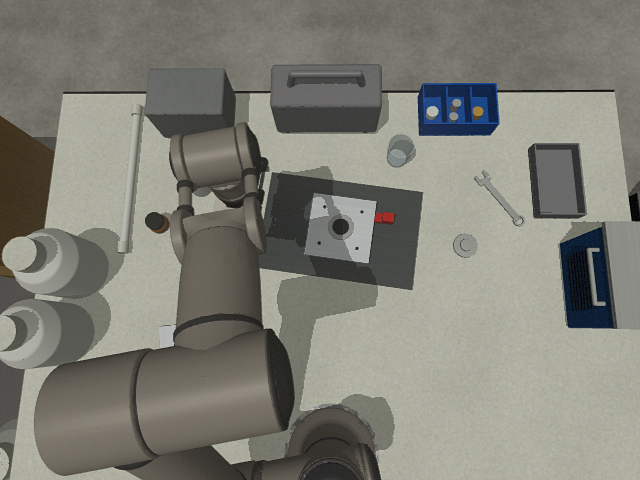

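Top view: the plate's right-hand edge is where it was at the start, with the corner at px (375,201). The wedge sits straight under its right edge at px (384,218), and the fingers are clear and high. Handing in.

```bash
python3 -c "
from h import *
print(bot.close_job())"
```

```text
the job is handed in; nothing more can be done
None
```

The far right corner was the worn one. I wedged it, and the plate then held firm at all four corners. I handed the job in at about 30 s of the 72 s allowed; the hand-in gives no verdict.

- **Finding the corner:** The near right corner was solid, with the fingers stopping at z = 30.2 mm under about 10 N. The far right corner sank to z = 27.6 mm before it bottomed out, which is a tilt of about 0.025 rad. I did not press the two left corners before wedging.
- **Wedge:** I carried it to the right side and slid it in along the slab, 45 mm farther than the plate's centre. I stopped once it was snug, at about 10 N of push. That is more than the 4 to 6 N you named, so I backed it off to about 6 N before letting go.
- **Proof presses, in the order asked:** Each corner was held still at z = 30.2 to 30.3 mm.

| Corner | Held force | Note |
|---|---|---|
| Near left | about 8 N | |
| Near right | about 8 N | reading of 16 N on touching |
| Far right | 6 to 8 N | was the low corner |
| Far left | about 7 N | |

- **Last checks:** In the final top picture the plate's right-hand edge is within 1 mm of its starting place. The wedge lies straight under that edge, and the gripper is well clear. The bystanders I could see look unmoved. The automatic re-measurement of the whole plate and slab failed because the arm hid part of them, so only the visible right-hand side was checked. I judged level from the press heights, not from a direct tilt measurement.

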